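# Put the mould-making kit back in its fitted trays

## Robot

A 6-joint arm with a two-finger parallel gripper is mounted at the origin on a cart in front of the work surface, level with it; the furniture and walls round the work are solid. World frame = base frame: x ahead of the robot, y to its left, z up, the work surface at z = 0. Lengths are in m, angles in rad, forces in N, time in s.
With the tool pointing down it reaches from about 0.35 to 0.875 m from the base axis. Payload 4.2 kg.
Tool frame: the origin (TCP) lies at the very end of the fingers, on their centre line; the grasp point (between the pads) lies 19 mm behind it; y points along the fingers, z is the direction in which the jaws open and shut, and the axes are right-handed (so a half turn about y gives the same grasp; the last joint's range is limited). The gripper opens to 87 mm and grips with 3 to 60 N. Pads are 19 mm wide; open, the fingers measure 117 mm over their backs; the gripper's body (75 mm by 190 mm) begins 51 mm behind the grasp point.
Start: joints at [1.479, 0.385, 0.008, 0, -1.194, -0.259], TCP at [0.215, 0.587, 0.223] pointing down, gripper open.
Joint ranges: [-3.14, 3.14], [-1.21, 2.06], [-1.07, 1.41], [-3.16, 2.05], [-2.99, -0.16], [-3.1, 3.1]. Speed limits (rad/s): [2.79, 2.79, 3.14, 3.14, 3.14, 3.14].

## Interface

Orientations are given as a unit quaternion [x, y, z, w].
In Python, from workcell import ctrl gives the robot as it stands.
- The arm moves only by the tool arm_command, never from a script. Its argument "increments" is a list of rows, each a list of 5 numbers: the closure in counts, from 0 (fully open) to 255 (shut), then the shift along the tool's x, y, z normalised to -1 to 1, where 1 is 500 mm, then the turn about the tool's y normalised to -1 to 1, where 1 is pi/4 rad. In form: [[fingers, tx, ty, tz, twist], ...]. A call has 1 to 10 rows; each row is the pose to reach, as a shift and turn from the pose commanded when the call began, along the tool's axes at that moment; what a row does not reach only later rows make up. A row lasts 1/8 s, in which the tool goes at most 62.5 mm and 10.7 degrees, less where a joint would pass 70% of its speed; a pose out of reach is approached as far as the arm can. A call with a number of a shift or a turn outside -1 to 1 is refused whole. A call with a gripper value outside its range is refused whole. The fingers move at their own pace and stop on an object; "newtons" is the grip in N (left out, the last holds). Time passes only in rows, so rows that repeat a pose let the fingers close. It gives the time, the measured TCP pose, the force and the opening at its end, in the units of the state.
- ctrl.get_state(): the state, without advancing time (a new reading comes with each control period).
- ctrl.snapshot(name): name is "scene" or "top" or "wrist"; returns a dict with "pixels" (384x512x3 uint8, blue, green, red), "K" (3x3 intrinsics, pixels), "xyz" and "attitude" of the camera in the world; the wrist camera has in their place "T_tool_cam" (4x4, takes a point from camera to tool coordinates, whose origin is the TCP and whose axes are the tool frame's). Camera axes: x right, y up, looking along -z (the intrinsics and any distortion apply to the point x, -y, -z); pixel columns grow to the right and rows downward; lengths in m; the calibration is good to about 2 mm. The wrist camera is an equidistant fisheye: a pixel r from the principal point sees the ray r / f radians off the axis. A picture is of the moment at which its call begins: read the wrist's pose just before it. There is no depth.
- ctrl.finish_job(): hands the job in, once; it reports no verdict.
Trained networks look in a picture, given as the dict that the camera call returned (one of the last four; its "shot" number tells which), for a name from the list of things; names that differ only in an ending like _2 or _b are one class to them, and where a whole thing is asked for, a point or a joint stands for the part that bears it (a point fixed in the world has none). Each returns a list of dicts, best first, with "confidence" (0 to 1); they miss things now and then, are a little off and sometimes report something else, mostly with a low value. They report only what shows in the picture. A call takes as long as a camera call. They do not tell look-alikes from the thing itself.
- ctrl.look_for(label, picture): "rect" ([centre column, centre row, width, height] in pixels, round what is visible of it).
The state is a dict: "time_s": time; "joint_pos": joint angles; "qvel": joint speeds; "effort": joint torques, N m; "eef_pos": TCP position; "orientation": TCP orientation; "ft_force": force on the tool from outside, world axes, zero at the start; "ft_torque": the same for the moment, N m; "width": opening from 0.0 (shut) to 1.0 (fully open).
Only numpy, scipy, OpenCV 4.12 (cv2) and the standard library are available. Lean on these libraries where they do the work, as an engineer would, in place of code of your own. Each camera call takes 0.05 s, during which the arm holds its last target.

## Task

Put the loose mould-making kit away: the jar, the wooden wedge, the flat pencil and the small plaster register key each go into the wooden tray whose pocket has its outline, lying fully down on the pocket's floor. The jar stands upright with its lid up, the key stands on its wide end, and the wedge and pencil lie flat. Leave the blue bowl and the tin where they are.

Things in the scene. Friction and masses are not known exactly. Their poses are not given: they have to be found in the camera images.
- jar_centre (a point): Small white screw-lid jar, 50 mm across and 72 mm tall, standing upright. Point on its axis half-way up, 36 mm above its underside; z up along its axis.
- wedge_centre (a point): Pale beech wedge lying flat: 30 mm wide (its x), 110 mm long (its y), 22 mm high at its thick end and tapering to thin at the other; its two long sides are parallel and upright, about 12 mm high at mid-length. Point at mid-length and mid-width, 6 mm above its underside; y along its length.
- pencil_centre (a point): Flat red carpenter's pencil lying flat: 13 mm wide (its x), 160 mm long (its y), 8 mm thick. Point at its middle, 4 mm above its underside; y along its length.
- key_centre (a point): Small plaster register key, a blunt cone standing on its wide end: 30 mm across at the foot, about 20 mm at the top, 23 mm tall. Point on its axis half-way up, 11.5 mm above its underside; z up.
- jar_tray_pocket (a point): Square pale wooden tray, 90 x 90 mm and 10 mm high, with one round pocket 62 mm across and 6 mm deep, meant for the jar. Point at the middle of the pocket's floor, which lies 4 mm above the table; z up. All trays are fixed to the table.
- wedge_tray_pocket (a point): Pale wooden tray, 70 x 146 mm and 10 mm high, with an oblong pocket 42 mm wide (x) and 122 mm long (y), 6 mm deep, meant for the wedge, either way round. A finger gap 50 mm long is cut right across both long sides at the middle, down to the pocket's floor. Point at the middle of the pocket's floor, 4 mm above the table; y along the pocket.
- pencil_tray_pocket (a point): Pale wooden tray, 60 x 190 mm and 10 mm high, with a narrow pocket 25 mm wide (x) and 172 mm long (y), 6 mm deep, meant for the pencil, either way round. A finger gap 50 mm long is cut right across both long sides at the middle, down to the pocket's floor. Point at the middle of the pocket's floor, 4 mm above the table; y along the pocket.
- key_tray_pocket (a point): Square pale wooden tray, 76 x 76 mm and 10 mm high, with one round pocket 42 mm across and 6 mm deep, meant for the register key. Point at the middle of the pocket's floor, 4 mm above the table; z up.
- mixing_bowl: Bystander: blue rubber plaster bowl, 123 mm across, 62 mm tall, open at the top. Origin at the centre of its underside. Not to be disturbed.
- tin: Bystander: open grey tin, 75 mm across, 100 mm tall. Origin at the centre of its underside. Not to be disturbed.
Things that resemble listed ones, but are neither listed nor needed, are in the scene too. There is more than one size of the part that bears wedge_centre; the job needs the larger.

How it is judged:
At the end, for the whole second after the job is handed in: Jar, wedge, pencil and register key each rest in their own tray's pocket: centre within 12 mm of the pocket's centre, underside within 3 mm of the pocket's floor, upright or flat within 0.1 rad (the pencil on either face), wedge and pencil along the pocket within 0.15 rad, all released and at rest (horizontal distance between jar_centre and jar_tray_pocket below 0.012 m and z of jar_centre in the frame of jar_tray_pocket between 0.033 and 0.039 m and angle between each of jar_centre, wedge_centre, key_centre's own z axis and vertical below 0.1 rad and linear speed of each of jar, wedge, pencil, key below 0.02 m/s and horizontal distance between wedge_centre and wedge_tray_pocket below 0.012 m and z of wedge_centre in the frame of wedge_tray_pocket between 0.003 and 0.009 m and angle between the y axis of wedge_centre and the y axis of wedge_tray_pocket, either way round below 0.15 rad and horizontal distance between pencil_centre and pencil_tray_pocket below 0.012 m and z of pencil_centre in the frame of pencil_tray_pocket between 0.001 and 0.007 m and (angle between pencil_centre's own z axis and vertical below 0.1 rad or angle between pencil_centre's own z axis and vertical above 3.04 rad) and angle between the y axis of pencil_centre and the y axis of pencil_tray_pocket, either way round below 0.15 rad and horizontal distance between key_centre and key_tray_pocket below 0.012 m and z of key_centre in the frame of key_tray_pocket between 0.0085 and 0.0145 m); the robot touches nothing.
It fails at once if the blue bowl is moved by more than 15 mm (distance of mixing_bowl from where it was at the start of the episode above 0.015 m).
It fails at once if the tin is moved by more than 15 mm (distance of tin from where it was at the start of the episode above 0.015 m).
It also fails if it takes over 102 s, if anything falls off the work surface, if the arm or the gripper's body presses on something with over 40 N, if the wrist force passes 120 N, or if a joint passes its speed limit or range.

## Working session

There is one attempt and no reset: what is moved stays moved. The work goes in short steps, Python scripts to look and compute and a tool call to move; the robot and the scene stay as the last step left them, time stands still between calls to the robot, and variables do not carry over. Pictures are saved under pics/ and viewed, and the job is handed in when it is done.

Besides the shell and the picture viewer there is one more tool, called after ">>>" by a JSON object that holds its "op" and its "data". arm_command: Moves the arm, as the interface text tells. Its arguments: {"type":"object","properties":{"increments":{"type":"array","items":{"type":"array","items":{"type":"number"}}},"newtons":{"type":"number"}},"required":["increments"]}

```bash
ls; mkdir -p pics; python3 - <<'E'
from workcell import ctrl
import cv2
s=ctrl.get_state(); print(s)
for n in ["scene","top","wrist"]:
    p=ctrl.snapshot(n); cv2.imwrite(f"pics/{n}0.png",p["pixels"]); print(n,p["K"],p.get("xyz"),p.get("attitude"),p.get("T_tool_cam"),[k for k in p])
    if n=="top":
        for l in ["jar_centre","wedge_centre","pencil_centre","key_centre","jar_tray_pocket","wedge_tray_pocket","pencil_tray_pocket","key_tray_pocket","mixing_bowl","tin"]:
            print(l,[(round(d["confidence"],2),[round(float(v)) for v in d["rect"]]) for d in ctrl.look_for(l,p)])
E
```

```text
pics
{'time_s': 0.0, 'joint_pos': array([ 1.47859468e+00,  3.85577200e-01,  6.62084557e-03, -4.95171969e-04,
       -1.19404307e+00, -2.58594330e-01]), 'qvel': array([-1.50320280e-03, -7.12404569e-04,  1.22930992e-03, -2.28917217e-05,
       -4.04258751e-04,  1.36238517e-03]), 'effort': array([ 3.34339466e-04, -3.90662634e+01,  1.87402850e+01,  4.21981260e+00,
        1.09887178e-02, -1.87944984e-04]), 'eef_pos': array([0.2145571 , 0.58636101, 0.22144579]), 'orientation': array([-0.12335624, -0.69545631,  0.69703579,  0.1235511 ]), 'ft_force': array([-0.12544151, -0.15267933, -0.40702884]), 'ft_torque': array([0.04701717, 0.02486959, 0.01199724]), 'width': 1.000339929482341}
scene [[461.07463774   0.         257.51809164]
 [  0.         461.07463774 189.75560029]
 [  0.           0.           1.        ]] [-0.18887115 -0.64932573  0.89092671] [ 0.40520489 -0.17242698 -0.34861223  0.82737383] None ['pixels', 'K', 'xyz', 'attitude', 'shot']
top [[384.45833914   0.         247.70730245]
 [  0.         384.45833914 196.00756239]
 [  0.           0.           1.        ]] [0.34145818 0.07
[... 343 characters left out ...]
26, 29])]
wedge_tray_pocket [(0.58, [310, 255, 48, 24])]
pencil_tray_pocket [(0.66, [244, 250, 56, 23])]
key_tray_pocket [(0.78, [368, 249, 34, 26])]
mixing_bowl [(0.46, [174, 213, 33, 25])]
tin [(0.93, [114, 245, 36, 28]), (0.46, [238, 209, 10, 9])]
wrist [[297.31863964   0.         256.49241645]
 [  0.         297.31863964 185.75994409]
 [  0.           0.           1.        ]] None None [[-7.71284361e-04 -9.58339643e-01 -2.85630063e-01 -7.92601649e-02]
 [-1.52327223e-04  2.85630257e-01 -9.58339884e-01 -1.62239319e-01]
 [ 9.99999691e-01 -6.95643331e-04 -3.66283367e-04 -2.53409035e-04]
 [ 0.00000000e+00  0.00000000e+00  0.00000000e+00  1.00000000e+00]] ['pixels', 'K', 'T_tool_cam', 'shot']
```

View pics/top0.png

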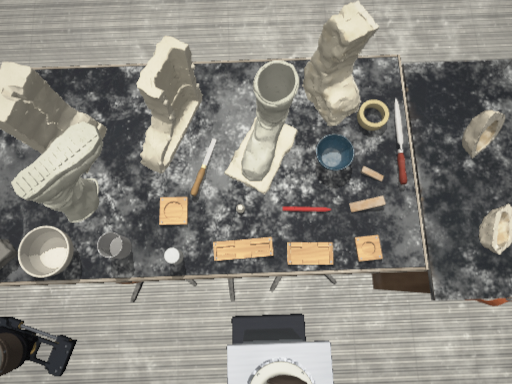

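View pics/scene0.png

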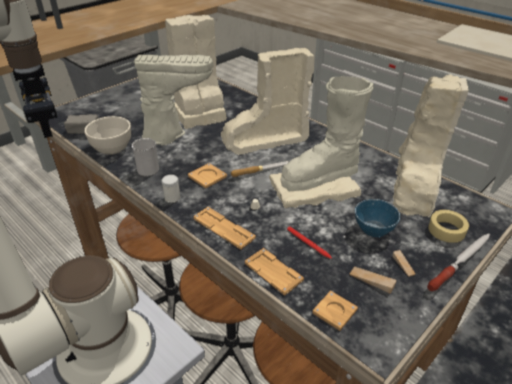

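View pics/wrist0.png

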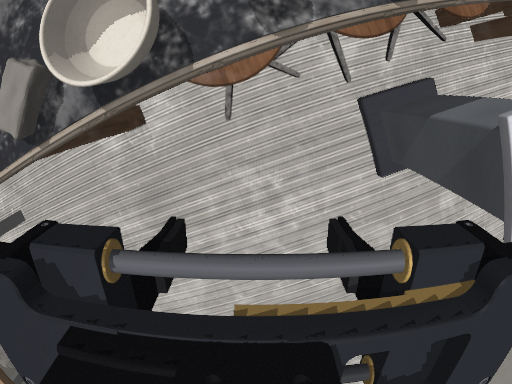

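```bash
cat > h.py <<'E'
import numpy as np, cv2
from scipy.spatial.transform import Rotation as R
from workcell import ctrl
def pix2w(p,uv,z,state=None):
    "pixels -> world points on plane z"
    uv=np.atleast_2d(np.array(uv,float)); K=np.array(p["K"])
    a=(uv[:,0]-K[0,2])/K[0,0]; b=(uv[:,1]-K[1,2])/K[1,1]
    if "T_tool_cam" in p:
        r=np.hypot(a,b); s=np.where(r>1e-9,np.sin(r)/np.maximum(r,1e-9),1)
        d=np.stack([a*s,-b*s,-np.cos(r)],1)
        T=np.array(p["T_tool_cam"]); Rt=R.from_quat(state["orientation"]).as_matrix()
        Rm=Rt@T[:3,:3]; o=Rt@T[:3,3]+state["eef_pos"]
    else:
        d=np.stack([a,-b,-np.ones_like(a)],1); Rm=R.from_quat(p["attitude"]).as_matrix(); o=np.array(p["xyz"])
    d=d@Rm.T
    return o+d*((z-o[2])/d[:,2])[:,None]
def w2pix(p,X,state=None):
    X=np.atleast_2d(np.array(X,float)); K=np.array(p["K"])
    if "T_tool_cam" in p:
        T=np.array(p["T_tool_cam"]); Rt=R.from_quat(state["orientation"]).as_matrix()
        Rm=Rt@T[:3,:3]; o=Rt@T[:3,3]+state["eef_pos"]
    else: Rm=R.from_quat(p["attitude"]).as_matrix(); o=np.array(p["xyz"])
    c=(X-o)@Rm; x,y,z=c[:,0],-c[:,1],-c[:,2]
    if "T_tool_cam" in p:
        r=np.hypot(x,y); th=np.arctan2(r,z); k=th/np.maximum(r,1e-9); x,y=x*k,y*k
    else: x,y=x/z,y/z
    return np.stack([x*K[0,0]+K[0,2],y*K[1,1]+K[1,2]],1)
def tool():
    s=ctrl.get_state(); return s,R.from_quat(s["orientation"]).as_matrix()
E
python3 - <<'E'
from h import *
s,Rt=tool(); print(Rt.round(3))
p=ctrl.snapshot("top")
for n,u,z in [("jar",(173,258),.036),("jartray",(173,211),.01),("key",(240,209.5),.011),("pencil",(306,209.5),.006),("pen L",(284,209),.006),("pen R",(330,210),.006),("wedge",(368,204),.01),("smallw",(372,173),.01),("pentray",(243.5,249.5),.01),("wtray",(310,253.5),.01),("ktray",(368.5,248.5),.01),("bowl",(334,152),.06),("tin",(114,245),.05)]:
    w=pix2w(p,[u],z)[0]; print(n,w.round(3), np.hypot(w[0],w[1]).round(3))
im=p["pixels"]
cv2.imwrite("pics/c1.png",cv2.resize(im[160:290,140:270],None,fx=6,fy=4.6,interpolation=cv2.INTER_CUBIC)[:600])
cv2.imwrite("pics/c2.png",cv2.resize(im[140:290,270:420],None,fx=4,fy=4,interpolation=cv2.INTER_CUBIC))
E
```

```text
[[-0.939 -0.    -0.344]
 [ 0.344 -0.    -0.939]
 [ 0.    -1.     0.   ]]
jar [0.417 0.315 0.036] 0.522
jartray [0.57  0.321 0.01 ] 0.655
key [0.567 0.102 0.011] 0.576
pencil [ 0.56  -0.114  0.006] 0.572
pen L [ 0.565 -0.042  0.006] 0.566
pen R [ 0.556 -0.192  0.006] 0.588
wedge [ 0.57  -0.317  0.01 ] 0.653
smallw [ 0.675 -0.341  0.01 ] 0.756
pentray [0.437 0.095 0.01 ] 0.447
wtray [ 0.417 -0.116  0.01 ] 0.433
ktray [ 0.426 -0.304  0.01 ] 0.523
bowl [ 0.736 -0.209  0.06 ] 0.765
tin [0.462 0.496 0.05 ] 0.678
```

View pics/c2.png

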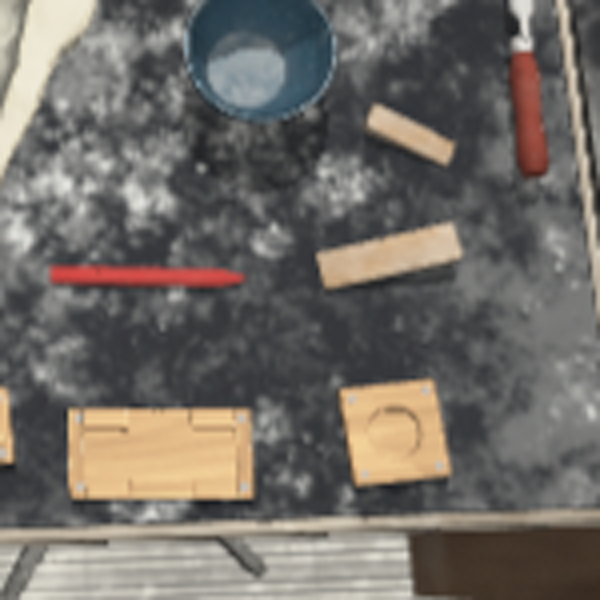

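View pics/c1.png

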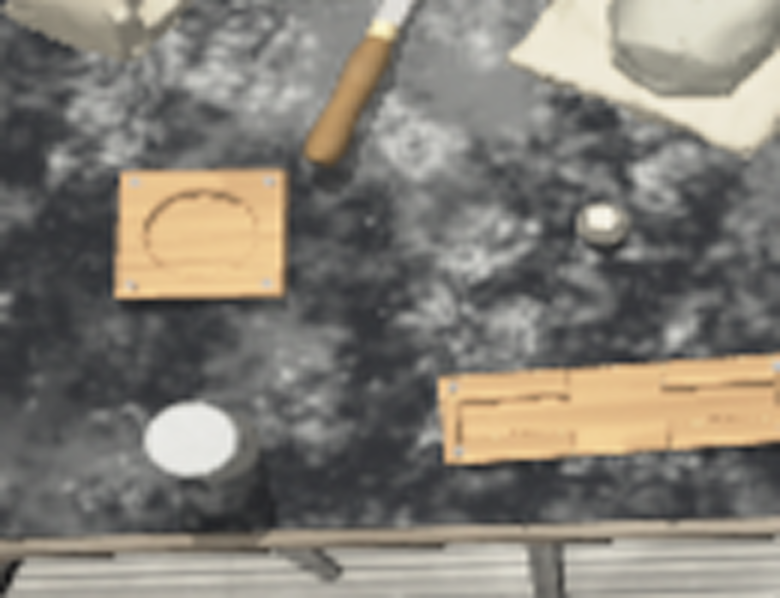

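```bash
cat >> h.py <<'E'
def plan(*targets,yaw=None):
    "targets: world TCP xyz -> normalised shifts from the present pose; yaw: desired direction (deg, mod 180) of the jaw axis"
    s,Rt=tool(); y0=np.degrees(np.arctan2(Rt[1,2],Rt[0,2]))
    print("tcp",s["eef_pos"].round(4),"yaw",round(y0,1),"w",round(s["width"]*87,1),"F",s["ft_force"].round(1),"t",round(s["time_s"],2),"tilt",Rt[2,1].round(4))
    for t in targets: print(t,(Rt.T@(np.array(t)-s["eef_pos"])/.5).round(4))
    if yaw is not None:
        d=(yaw-y0+90)%180-90; print("twist",round(-d/45,3))
E
python3 -c "
from h import *
plan((.45,.2,.3),yaw=0)"
```

```text
tcp [0.2147 0.5869 0.2226] yaw -110.1 w 87.3 F [-0.1  0.6 -0. ] t 0.7 tilt -1.0
(0.45, 0.2, 0.3) [-0.7078 -0.1549  0.565 ]
twist 1.553
```

>>> {"op": "arm_command", "data": {"increments": [[0,-0.1,-0.155,0.08,0.2],[0,-0.708,-0.155,0.565,1],[0,-0.708,-0.155,0.565,1],[0,-0.708,-0.155,0.565,1],[0,-0.708,-0.155,0.565,1],[0,-0.708,-0.155,0.565,1],[0,-0.708,-0.155,0.565,1],[0,-0.708,-0.155,0.565,1],[0,-0.708,-0.155,0.565,1],[0,-0.708,-0.155,0.565,1]]}}

```text
time_s: 1.95
eef_pos: [0.45, 0.2001, 0.3]
orientation: [0.38, 0.596, -0.596, -0.381]
ft_force: [0.4, 0.4, 0.1]
width: 0.999
```

>>> {"op": "arm_command", "data": {"increments": [[0,0,0,0,0.553],[0,0,0,0,0.553],[0,0,0,0,0.553],[0,0,0,0,0.553],[0,0,0,0,0.553]]}}

```text
time_s: 2.58
eef_pos: [0.4498, 0.2007, 0.3]
orientation: [-0.499, -0.501, 0.501, 0.499]
ft_force: [-0.0, 0.2, -0.5]
width: 1.001
```

```bash
python3 - <<'E'
from h import *
plan((.45,.2,.3),(.45,-.18,.3),yaw=0)
print(ctrl.get_state()["joint_pos"].round(3))
s=ctrl.get_state();p=ctrl.snapshot("wrist"); cv2.imwrite("pics/w1.png",p["pixels"])
for l in ["jar_centre","key_centre","jar_tray_pocket","pencil_tray_pocket","tin"]:
    print(l,[(round(d["confidence"],2),[round(float(v)) for v in d["rect"]]) for d in ctrl.look_for(l,p)])
E
```

```text
tcp [0.4498 0.2007 0.3   ] yaw -179.9 w 87.0 F [-0.   0.2 -0.5] t 2.58 tilt -1.0
(0.45, 0.2, 0.3) [-0.0013 -0.     -0.0004]
(0.45, -0.18, 0.3) [-0.7613  0.      0.0015]
twist 0.003
[ 0.75   0.107 -0.171 -0.    -1.293 -0.747]
jar_centre [(0.58, [275, 228, 32, 44])]
key_centre [(0.5, [178, 90, 16, 20])]
jar_tray_pocket [(0.85, [182, 221, 59, 53])]
pencil_tray_pocket [(0.73, [182, 1, 11, 1]), (0.6, [265, 84, 49, 124])]
tin [(0.95, [252, 303, 36, 31])]
```

View pics/w1.png

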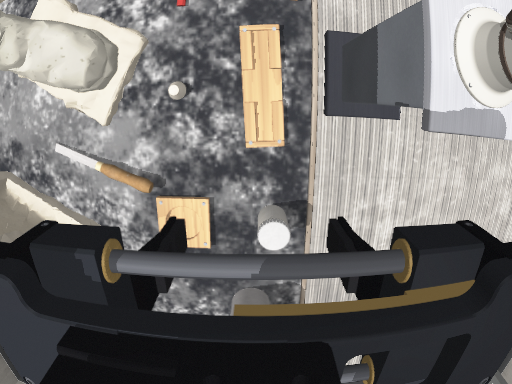

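```bash
cat >> h.py <<'E'
def trays(p,s,z=.01,amin=300,lo=(8,60,120),hi=(25,190,255)):
    "rectangles of wood colour mapped on plane z -> world centre, size, long-axis angle"
    im=p["pixels"]; hsv=cv2.cvtColor(im,cv2.COLOR_BGR2HSV)
    m=cv2.inRange(hsv,lo,hi); m=cv2.morphologyEx(m,cv2.MORPH_CLOSE,np.ones((5,5)))
    out=[]
    for c in cv2.findContours(m,cv2.RETR_EXTERNAL,cv2.CHAIN_APPROX_NONE)[0]:
        if cv2.contourArea(c)<amin: continue
        w=pix2w(p,c[:,0].astype(float),z,s)[:,:2]
        (cx,cy),(a,b),an=cv2.minAreaRect((w*1000).astype(np.float32))
        if a>b: an+=90
        # an: direction of long axis is an+90
        print("pix",c[:,0].mean(0).round(),"world",round(cx,1),round(cy,1),"size",round(min(a,b),1),round(max(a,b),1),"long axis deg",round((an+90)%180,1))
E
python3 - <<'E'
from h import *
s=ctrl.get_state();p=ctrl.snapshot("wrist"); trays(p,s)
p2=ctrl.snapshot("top"); trays(p2,None,amin=60)
im=p["pixels"]
g=cv2.cvtColor(im,cv2.COLOR_BGR2HSV)
for n,box,z,sat in [("key",(160,70,200,110),.0115,60),("jar",(250,195,295,255),.072,40)]:
    x0,y0,x1,y1=box; sub=cv2.resize(im[y0:y1,x0:x1],None,fx=8,fy=8,interpolation=cv2.INTER_CUBIC)
    cv2.imwrite(f"pics/w1_{n}.png",sub)
E
```

```text
pix [185. 219.] world 574.5 322.3 size 91.9 93.3 long axis deg 88.3
pix [124. 178.] world 676.7 241.3 size 21.6 104.8 long axis deg 157.1
pix [262.  86.] world 442.8 99.3 size 60.4 190.2 long axis deg 93.2
pix [495. 301.] world 249.5 -678.4 size 20.9 79.9 long axis deg 88.0
pix [310. 253.] world 418.7 -116.1 size 69.5 147.2 long axis deg 87.9
pix [243. 248.] world 440.9 97.1 size 62.1 191.2 long axis deg 92.9
pix [368. 248.] world 429.3 -303.6 size 77.7 78.6 long axis deg 94.3
pix [502. 236.] world 450.6 -735.3 size 25.4 53.5 long axis deg 129.2
pix [365. 204.] world 570.8 -307.3 size 31.2 105.1 long axis deg 101.3
pix [373. 174.] world 671.6 -344.9 size 20.5 65.5 long axis deg 59.7
pix [199. 178.] world 680.7 236.7 size 18.7 88.6 long axis deg 157.3
pix [487. 137.] world 792.3 -742.4 size 29.9 54.9 long axis deg 137.9
pix [374. 113.] world 888.9 -368.6 size 101.1 101.9 long axis deg 129.0
```

View pics/w1_key.png

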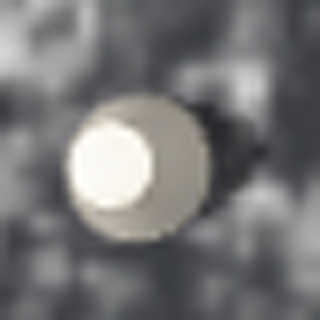

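View pics/w1_jar.png

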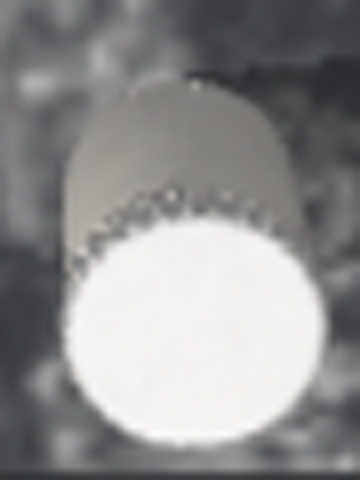

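```bash
python3 - <<'E'
from h import *
s=ctrl.get_state();p=ctrl.snapshot("wrist")
print(pix2w(p,[(177.3,91.2)],0,s),pix2w(p,[(168.7,91.2),(186,91.2)],0,s))
print(pix2w(p,[(173.8,90.5)],.023,s))
print(pix2w(p,[(274.4,236.4)],.072,s),pix2w(p,[(258,236.4),(290.6,236.4)],.072,s))
plan((.565,.10,.3))
E
```

```text
[[0.57471788 0.10475088 0.        ]] [[0.58891128 0.10393504 0.        ]
 [0.56057504 0.10548017 0.        ]]
[[0.57401106 0.10421986 0.023     ]]
[[0.42450865 0.31468464 0.072     ]] [[0.44844662 0.31460156 0.072     ]
 [0.40069313 0.31493216 0.072     ]]
tcp [0.4501 0.1999 0.3001] yaw -180.0 w 86.3 F [ 0.6 -0.4 -0.1] t 3.02 tilt -1.0
(0.565, 0.1, 0.3) [-1.999e-01  1.000e-04 -2.297e-01]
```

```bash
python3 - <<'E'
from h import *
plan((.4245,.3147,.12),(.4245,.3147,.032))
E
```

```text
tcp [0.4501 0.1999 0.3001] yaw -180.0 w 86.3 F [ 0.6 -0.4 -0.1] t 3.02 tilt -1.0
(0.4245, 0.3147, 0.12) [0.2296 0.3601 0.0512]
(0.4245, 0.3147, 0.032) [0.2296 0.5361 0.0512]
```

>>> {"op": "arm_command", "data": {"increments": [[0,0.23,0.36,0.051,0],[0,0.23,0.36,0.051,0],[0,0.23,0.36,0.051,0],[0,0.23,0.36,0.051,0],[0,0.23,0.36,0.051,0],[0,0.23,0.45,0.051,0],[0,0.23,0.536,0.051,0],[0,0.23,0.536,0.051,0]], "newtons": 15}}

```text
time_s: 4.03
eef_pos: [0.424, 0.3131, 0.031]
orientation: [-0.5, -0.498, 0.502, 0.5]
ft_force: [0.4, -0.6, 0.7]
width: 1.003
```

>>> {"op": "arm_command", "data": {"increments": [[255,0,0,0,0],[255,0,0,0,0],[255,0,0,0,0],[255,0,0,0,0],[255,0,0,0,0]]}}

```text
time_s: 4.65
eef_pos: [0.4246, 0.3151, 0.0324]
orientation: [0.5, 0.5, -0.5, -0.5]
ft_force: [-0.4, 0.5, 2.7]
width: 0.544
```

```bash
python3 - <<'E'
from h import *
plan((.4245,.3147,.1),(.5745,.3223,.1),(.5745,.3223,.037))
E
```

```text
tcp [0.4246 0.3151 0.0324] yaw -180.0 w 47.3 F [-0.4  0.5  2.7] t 4.65 tilt -1.0
(0.4245, 0.3147, 0.1) [-0.0007 -0.1353  0.0002]
(0.5745, 0.3223, 0.1) [ 0.0144 -0.1352 -0.2999]
(0.5745, 0.3223, 0.037) [ 0.0143 -0.0092 -0.2998]
```

>>> {"op": "arm_command", "data": {"increments": [[255,0,-0.1,0,0],[255,0.014,-0.1,-0.1,0],[255,0.014,-0.1,-0.2,0],[255,0.014,-0.1,-0.3,0],[255,0.014,-0.1,-0.3,0],[255,0.014,-0.1,-0.3,0],[255,0.014,-0.04,-0.3,0],[255,0.014,-0.009,-0.3,0],[255,0.014,-0.009,-0.3,0]]}}

```text
time_s: 5.78
eef_pos: [0.5733, 0.322, 0.0359]
orientation: [-0.5, -0.5, 0.501, 0.5]
ft_force: [-0.1, -0.1, -0.6]
width: 0.548
```

```bash
python3 - <<'E'
from h import *
plan((.5745,.3223,.037))
for n in ["scene","wrist"]:
    p=ctrl.snapshot(n); cv2.imwrite(f"pics/{n}2.png",p["pixels"])
    if n=="scene": cv2.imwrite("pics/s2c.png",cv2.resize(p["pixels"][110:240,100:280],None,fx=4,fy=4))
E
```

```text
tcp [0.5733 0.322  0.0359] yaw -179.9 w 47.6 F [-0.1 -0.1 -0.6] t 5.78 tilt -1.0
(0.5745, 0.3223, 0.037) [ 0.0006 -0.0021 -0.0023]
```

View pics/s2c.png

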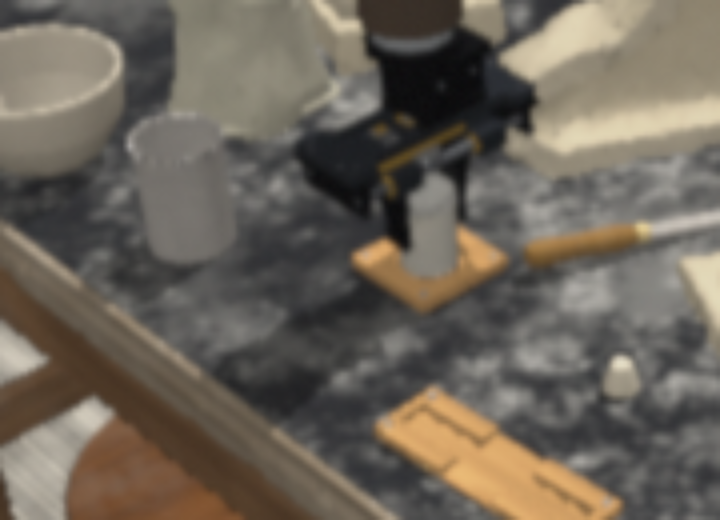

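View pics/wrist2.png

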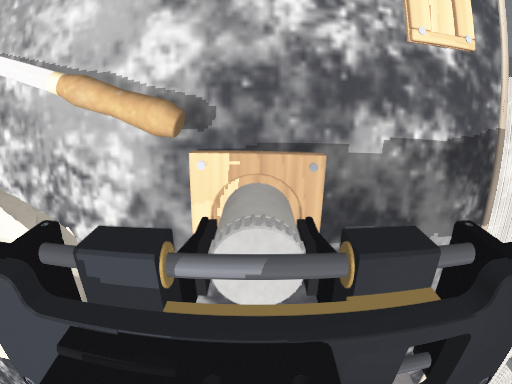

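The wrist view shows the jar at (257,230), symmetric within the pocket ring (213–300). I'll release it.

>>> {"op": "arm_command", "data": {"increments": [[0,0,0,0,0],[0,0,0,0,0],[0,0,0,0,0],[0,0,0,0,0],[0,0,-0.1,0,0],[0,0,-0.2,0,0],[0,0,-0.2,0,0]]}}

```text
time_s: 6.75
eef_pos: [0.5772, 0.3239, 0.1422]
orientation: [0.5, 0.504, -0.496, -0.499]
ft_force: [-0.2, -0.6, -0.5]
width: 0.998
```

```bash
python3 - <<'E'
from h import *
plan((.574,.1045,.14),(.574,.1045,.022),(.574,.1045,.1))
s=ctrl.get_state();p=ctrl.snapshot("wrist"); cv2.imwrite(f"pics/wrist3.png",p["pixels"])
E
```

```text
tcp [0.5772 0.3239 0.1422] yaw -179.9 w 86.8 F [-0.2 -0.6 -0.5] t 6.75 tilt -0.9999
(0.574, 0.1045, 0.14) [-0.4387  0.0016  0.0068]
(0.574, 0.1045, 0.022) [-0.4402  0.2376  0.0089]
(0.574, 0.1045, 0.1) [-0.4392  0.0816  0.0075]
```

View pics/wrist3.png

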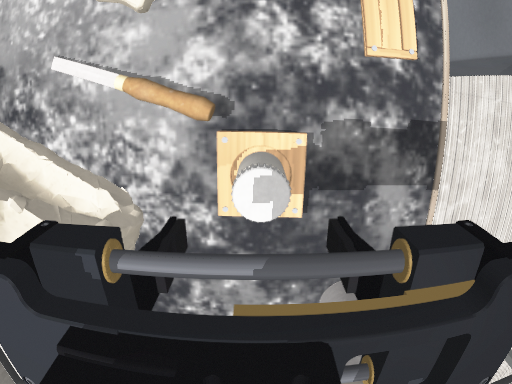

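```bash
python3 - <<'E'
from h import *
plan((.574,.1045,.14))
s=ctrl.get_state();p=ctrl.snapshot("top")
print("toe",pix2w(p,[(258,178),(245,178),(264,190)],.05))
p=ctrl.snapshot("scene"); cv2.imwrite("pics/s4c.png",cv2.resize(p["pixels"][50:270,220:450],None,fx=2.7,fy=2.7))
print(pix2w(p,[(283,180)],.05))
E
```

```text
tcp [0.5755 0.3228 0.1392] yaw -180.0 w 87.2 F [-0.8 -0.4 -0.5] t 6.8 tilt -1.0
(0.574, 0.1045, 0.14) [-0.4367 -0.0033  0.003 ]
toe [[0.66084908 0.04037967 0.05      ]
 [0.66238118 0.08218977 0.05      ]
 [0.62051993 0.02284568 0.05      ]]
[[0.68082847 0.08492227 0.05      ]]
```

View pics/s4c.png

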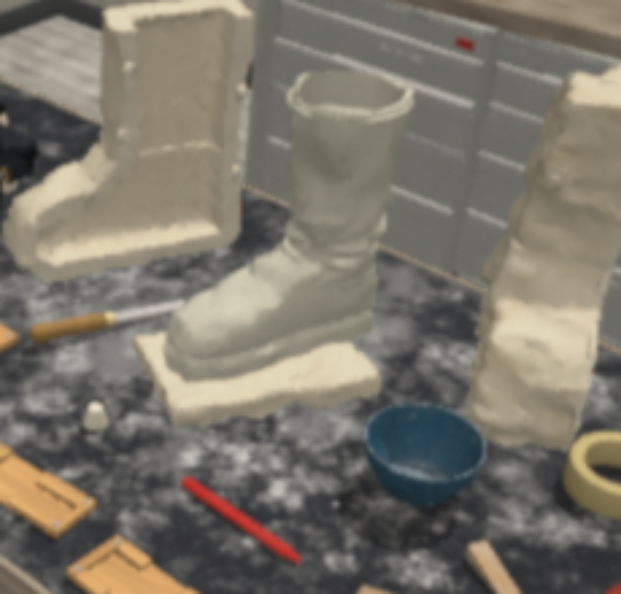

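>>> {"op": "arm_command", "data": {"increments": [[0,-0.1,0,0.002,0.2],[0,-0.437,0,0.002,1],[0,-0.437,0,0.002,1],[0,-0.437,0,0.002,1],[0,-0.437,0,0.002,1],[0,-0.437,0,0.002,1],[0,-0.437,0,0.002,1]]}}

```text
time_s: 7.78
eef_pos: [0.5733, 0.1038, 0.1356]
orientation: [0.653, 0.271, -0.272, -0.653]
ft_force: [0.7, 0.2, -0.1]
width: 0.999
```

>>> {"op": "arm_command", "data": {"increments": [[0,0,0,0,1],[0,0,0,0,1],[0,0,0,0,1],[0,0,0,0,1],[0,0,0,0,1],[0,0,0,0,1]]}}

```text
time_s: 8.52
eef_pos: [0.5735, 0.1039, 0.1363]
orientation: [0.707, 0.001, -0.001, -0.707]
ft_force: [0.2, -0.6, 0.5]
width: 0.998
```

```bash
python3 - <<'E'
from h import *
plan((.574,.1045,.06),(.574,.1045,.021),yaw=90)
s=ctrl.get_state();p=ctrl.snapshot("wrist"); cv2.imwrite(f"pics/wrist5.png",p["pixels"])
for l in ["key_centre"]:
    print(l,[(round(d["confidence"],2),[round(float(v)) for v in d["rect"]]) for d in ctrl.look_for(l,p)])
E
```

```text
tcp [0.5735 0.1039 0.1363] yaw 90.2 w 86.8 F [ 0.2 -0.6  0.5] t 8.53 tilt -1.0
(0.574, 0.1045, 0.06) [0.001  0.1526 0.0012]
(0.574, 0.1045, 0.021) [0.001  0.2306 0.0012]
twist 0.004
key_centre [(0.94, [256, 178, 26, 33])]
```

View pics/wrist5.png

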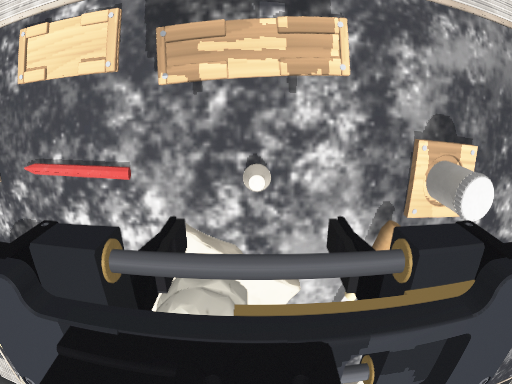

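```bash
python3 - <<'E'
from h import *
s=ctrl.get_state();p=ctrl.snapshot("wrist")
print(pix2w(p,[(257,184)],.023,s),pix2w(p,[(256.5,177.5)],.0,s))
cv2.imwrite("pics/k5.png",cv2.resize(p["pixels"][150:215,225:290],None,fx=8,fy=8,interpolation=cv2.INTER_CUBIC))
trays(p,s)
plan((.574,.1045,.06),(.574,.1045,.01),yaw=90)
E
```

```text
[[0.57620447 0.10421311 0.023     ]] [[0.5758363  0.10373032 0.        ]]
pix [352. 302.] world 734.0 251.4 size 32.0 350.8 long axis deg 90.2
pix [436. 177.] world 574.5 320.9 size 91.2 96.1 long axis deg 88.9
pix [252.  49.] world 443.4 99.2 size 60.9 189.6 long axis deg 93.0
pix [70. 47.] world 421.9 -112.1 size 70.9 149.9 long axis deg 87.8
tcp [0.5736 0.1037 0.1365] yaw 90.1 w 87.0 F [ 0.   0.1 -0.6] t 8.68 tilt -1.0
(0.574, 0.1045, 0.06) [0.0008 0.1529 0.0017]
(0.574, 0.1045, 0.01) [0.0009 0.2529 0.0017]
twist 0.003
```

View pics/k5.png

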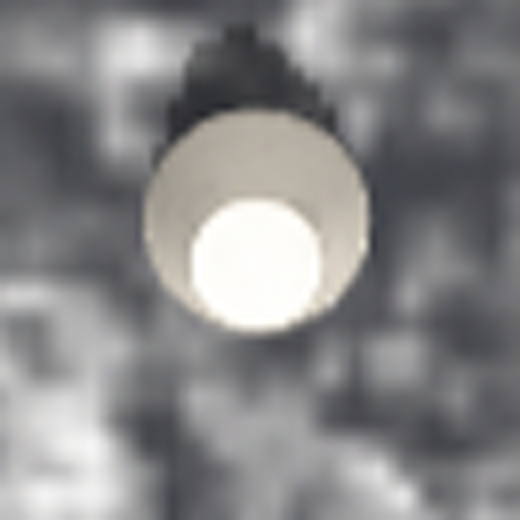

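>>> {"op": "arm_command", "data": {"increments": [[0,0.003,0.1,0.001,0],[0,0.003,0.2,0.001,0],[0,0.003,0.252,0.001,0],[0,0.003,0.252,0.001,0],[255,0.003,0.252,0.001,0],[255,0.003,0.252,0.001,0],[255,0.003,0.252,0.001,0],[255,0.003,0.252,0.001,0],[255,0.003,0.252,0.001,0],[255,0.003,0.252,0.001,0]], "newtons": 12}}

```text
time_s: 9.93
eef_pos: [0.5751, 0.104, 0.0106]
orientation: [-0.707, -0.0, 0.0, 0.707]
ft_force: [-0.3, 0.4, -0.1]
width: 0.402
```

>>> {"op": "arm_command", "data": {"increments": [[255,0,0,0,0],[255,0,-0.05,0,0],[255,0,-0.15,0,0],[255,0,-0.25,0,0],[255,0,-0.25,0,0],[255,0,-0.25,0,0]]}}

```text
time_s: 10.68
eef_pos: [0.5746, 0.1039, 0.1352]
orientation: [-0.707, 0.0, 0.0, 0.707]
ft_force: [-0.5, 0.6, -0.3]
width: 0.003
```

```bash
python3 - <<'E'
from h import *
plan((.43,-.20,.2),yaw=90)
s=ctrl.get_state();p=ctrl.snapshot("wrist"); cv2.imwrite(f"pics/wrist6.png",p["pixels"])
E
```

```text
tcp [0.5746 0.1039 0.1352] yaw 90.0 w 0.2 F [-0.5  0.6 -0.3] t 10.68 tilt -1.0
(0.43, -0.2, 0.2) [-0.2892 -0.1295 -0.6079]
twist -0.0
```

View pics/wrist6.png

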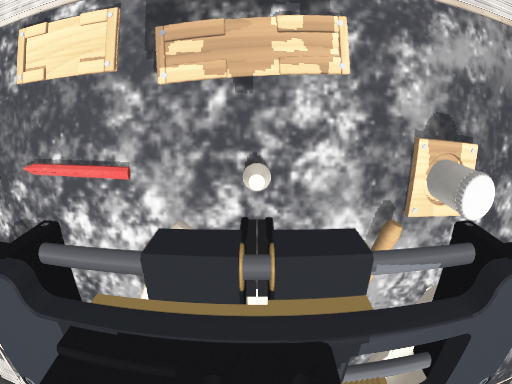

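>>> {"op": "arm_command", "data": {"increments": [[94,0,0,0,0],[94,0,0,0,0],[94,0,0,0,0],[94,0,0,0,0],[94,0,0,0,0],[94,0,0,0,0],[94,0,0,0,0],[94,0,0.1,0,0],[94,0,0.2,0,0],[94,0,0.25,0,0]]}}

```text
time_s: 11.98
eef_pos: [0.5736, 0.1033, 0.0079]
orientation: [0.708, -0.001, -0.001, -0.707]
ft_force: [-0.8, -0.8, 0.0]
width: 0.629
```

>>> {"op": "arm_command", "data": {"increments": [[94,0,0,0,0],[255,0,0,0,0],[255,0,0,0,0],[255,0,0,0,0],[255,0,0,0,0],[255,0,0,0,0],[255,0,0,0,0],[255,0,0,0,0],[255,0,0,0,0]], "newtons": 15}}

```text
time_s: 13.1
eef_pos: [0.5755, 0.1042, 0.011]
orientation: [-0.707, -0.0, -0.0, 0.707]
ft_force: [-1.5, 0.4, 5.4]
width: 0.238
```

```bash
python3 - <<'E'
from h import *
plan((.43,-.20,.2),yaw=90)
s=ctrl.get_state();p=ctrl.snapshot("wrist"); cv2.imwrite(f"pics/wrist7.png",p["pixels"][100:300,150:360])
E
```

```text
tcp [0.5755 0.1042 0.011 ] yaw 90.0 w 20.7 F [-1.5  0.4  5.4] t 13.1 tilt -1.0
(0.43, -0.2, 0.2) [-0.2909 -0.3784 -0.6081]
twist 0.001
```

View pics/wrist7.png

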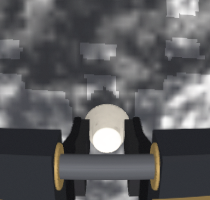

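>>> {"op": "arm_command", "data": {"increments": [[255,0,-0.04,0,0],[255,0,-0.1,0,0],[255,0,-0.2,0,0],[255,0,-0.2,0,0],[255,0,-0.2,0,0]]}}

```text
time_s: 13.78
eef_pos: [0.5743, 0.1038, 0.1096]
orientation: [0.707, -0.001, -0.0, -0.707]
ft_force: [-0.7, 0.8, 0.3]
width: 0.234
```

```bash
python3 - <<'E'
from h import *
plan((.43,-.20,.11),yaw=90)
s=ctrl.get_state();p=ctrl.snapshot("wrist"); cv2.imwrite(f"pics/wrist8.png",p["pixels"][100:300,150:360])
E
```

```text
tcp [0.5743 0.1038 0.1096] yaw 90.0 w 20.4 F [-0.7  0.8  0.3] t 13.78 tilt -1.0
(0.43, -0.2, 0.11) [-2.883e-01 -2.000e-04 -6.077e-01]
twist -0.001
```

View pics/wrist8.png

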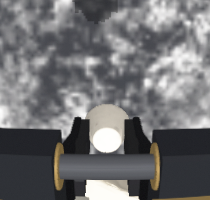

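>>> {"op": "arm_command", "data": {"increments": [[255,-0.05,0,-0.1,0],[255,-0.149,0,-0.816,0],[255,-0.149,0,-0.816,0],[255,-0.149,0,-0.816,0],[255,-0.149,0,-0.816,0],[255,-0.149,0,-0.816,0],[255,-0.149,0,-0.816,0],[255,-0.149,0,-0.816,0],[255,-0.149,0,-0.816,0],[255,-0.149,0,-0.816,0]]}}

```text
time_s: 15.08
eef_pos: [0.5007, -0.3028, 0.1099]
orientation: [-0.707, -0.0, 0.001, 0.707]
ft_force: [-0.1, -0.5, 0.4]
width: 0.233
```

```bash
python3 - <<'E'
from h import *
plan((.43,-.304,.11),yaw=90)
s=ctrl.get_state();p=ctrl.snapshot("wrist"); cv2.imwrite(f"pics/wrist9.png",p["pixels"]);trays(p,s)
E
```

```text
tcp [ 0.5007 -0.3028  0.1099] yaw 90.1 w 20.3 F [-0.1 -0.5  0.4] t 15.07 tilt -1.0
(0.43, -0.304, 0.11) [-1.415e-01  1.000e-04 -2.200e-03]
twist 0.002
pix [261. 306.] world 643.2 -296.0 size 22.5 346.1 long axis deg 90.1
pix [433. 109.] world 421.0 -116.3 size 70.2 149.1 long axis deg 87.9
pix [263. 107.] world 430.7 -302.2 size 76.9 77.0 long axis deg 94.4
```

View pics/wrist9.png

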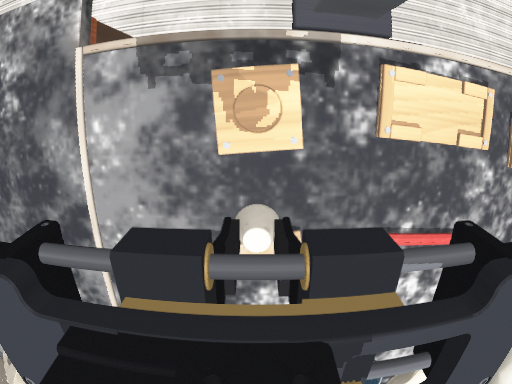

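```bash
python3 - <<'E'
from h import *
s=ctrl.get_state();p=ctrl.snapshot("wrist")
print(pix2w(p,[(257.5,241)],.122,s), pix2w(p,[(257.5,108)],.01,s))
plan((.4307,-.3022,.05),(.4307,-.3022,.0155),yaw=90)
cv2.imwrite("pics/k9.png",cv2.resize(p["pixels"][60:260,200:310],None,fx=3,fy=3,interpolation=cv2.INTER_CUBIC))
E
```

```text
[[ 0.50078826 -0.30220785  0.122     ]] [[ 0.43050446 -0.30205926  0.01      ]]
tcp [ 0.501  -0.3028  0.1104] yaw 90.1 w 20.8 F [0.4 1.4 0.7] t 15.18 tilt -1.0
(0.4307, -0.3022, 0.05) [-0.1406  0.1209  0.0016]
(0.4307, -0.3022, 0.0155) [-0.1406  0.1899  0.0016]
twist 0.003
```

View pics/k9.png

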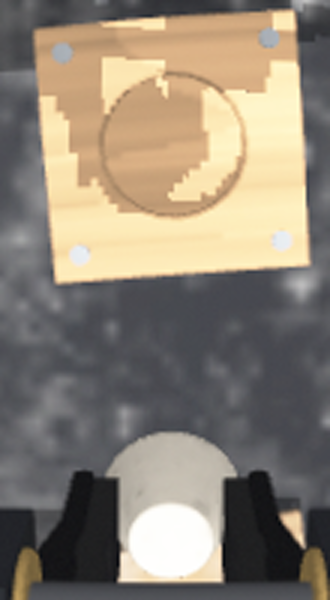

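>>> {"op": "arm_command", "data": {"increments": [[255,-0.08,0.05,0.001,0],[255,-0.141,0.121,0.001,0],[255,-0.141,0.121,0.001,0],[255,-0.141,0.16,0.001,0],[255,-0.141,0.18,0.001,0],[255,-0.141,0.19,0.001,0],[255,-0.141,0.19,0.001,0],[255,-0.141,0.19,0.001,0]]}}

```text
time_s: 16.18
eef_pos: [0.4307, -0.3036, 0.016]
orientation: [0.707, 0.0, 0.0, -0.707]
ft_force: [0.4, -0.1, 0.0]
width: 0.234
```

```bash
python3 - <<'E'
from h import *
plan((.4307,-.3022,.0145),yaw=90)
s=ctrl.get_state();p=ctrl.snapshot("wrist"); cv2.imwrite(f"pics/wrist10.png",cv2.resize(p["pixels"][100:300,150:360],None,fx=3,fy=3))
E
```

```text
tcp [ 0.4307 -0.3036  0.016 ] yaw 90.0 w 20.4 F [ 0.4 -0.1  0. ] t 16.18 tilt -1.0
(0.4307, -0.3022, 0.0145) [-0.      0.0031  0.0029]
twist 0.001
```

View pics/wrist10.png

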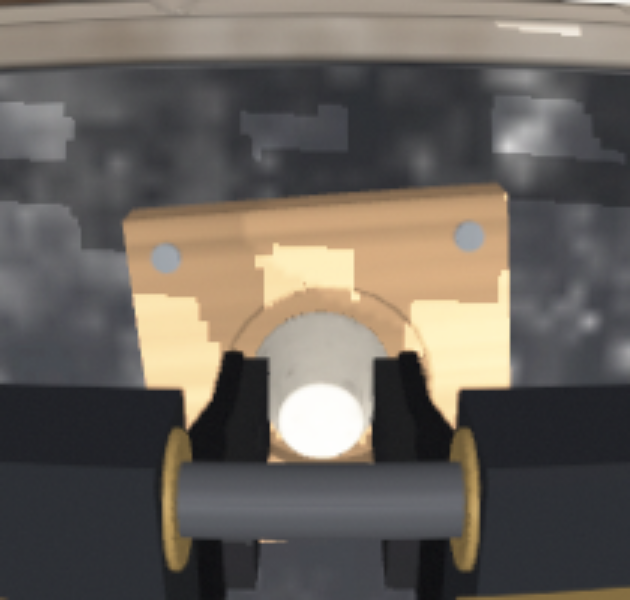

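>>> {"op": "arm_command", "data": {"increments": [[255,0,0.002,0.002,0],[255,0,0.002,0.002,0],[94,0,0.002,0.002,0],[94,0,0.002,0.002,0],[94,0,0.002,0.002,0],[94,0,0.002,0.002,0],[94,0,0.002,0.002,0],[94,0,-0.05,0.002,0],[94,0,-0.15,0.002,0],[94,0.1,-0.25,0.002,0]]}}

```text
time_s: 17.48
eef_pos: [0.4723, -0.3023, 0.1362]
orientation: [-0.707, 0.001, 0.0, 0.707]
ft_force: [1.1, -1.0, 1.0]
width: 0.63
```

>>> {"op": "arm_command", "data": {"increments": [[94,0.1,0,0,0],[94,0.1,0,0,0]]}}

```text
time_s: 17.73
eef_pos: [0.5273, -0.3023, 0.1348]
orientation: [0.707, 0.001, 0.0, -0.707]
ft_force: [-0.3, 0.0, -1.2]
width: 0.63
```

```bash
python3 - <<'E'
from h import *
plan((.55,-.25,.2),yaw=0)
s=ctrl.get_state();p=ctrl.snapshot("wrist"); cv2.imwrite(f"pics/wrist11.png",p["pixels"])
cv2.imwrite(f"pics/k11.png",cv2.resize(p["pixels"][60:220,180:340],None,fx=3.5,fy=3.5))
E
```

```text
tcp [ 0.5273 -0.3023  0.1348] yaw 90.1 w 54.8 F [-0.3  0.  -1.2] t 17.73 tilt -1.0
(0.55, -0.25, 0.2) [ 0.0459 -0.1304  0.1045]
twist -1.998
```

View pics/k11.png

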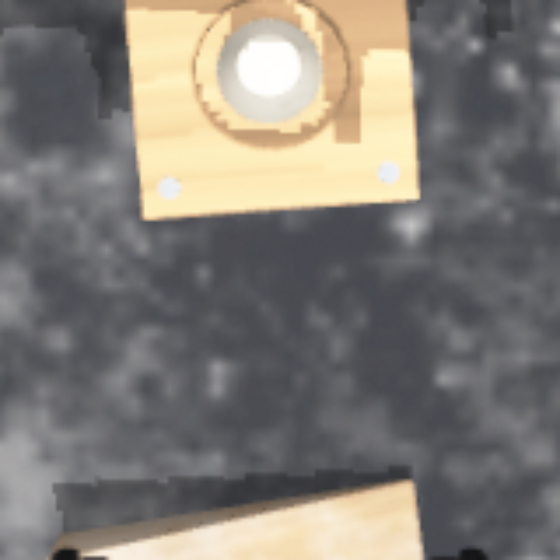

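>>> {"op": "arm_command", "data": {"increments": [[0,0.066,-0.13,0.125,-1],[0,0.066,-0.13,0.125,-1],[0,0.066,-0.13,0.125,-1],[0,0.066,-0.13,0.125,-1],[0,0.066,-0.13,0.125,-1],[0,0.066,-0.13,0.125,-1]]}}

```text
time_s: 18.52
eef_pos: [0.5566, -0.2401, 0.1994]
orientation: [-0.653, -0.269, 0.27, 0.654]
ft_force: [-0.3, 0.0, -0.1]
width: 0.994
```

>>> {"op": "arm_command", "data": {"increments": [[0,0,0,0,-1],[0,0,0,0,-1],[0,0,0,0,-1],[0,0,0,0,-1],[0,0,0,0,-1]]}}

```text
time_s: 19.15
eef_pos: [0.557, -0.2401, 0.1995]
orientation: [-0.5, -0.499, 0.5, 0.501]
ft_force: [-0.6, -0.5, 0.3]
width: 1.001
```

>>> {"op": "arm_command", "data": {"increments": [[0,0,0,0,-0.25],[0,0,0,0,-0.25],[0,0,0,0,-0.25]]}}

```text
time_s: 19.52
eef_pos: [0.5573, -0.24, 0.1997]
orientation: [-0.45, -0.546, 0.546, 0.45]
ft_force: [-0.2, 0.5, -0.1]
width: 1.0
```

```bash
python3 - <<'E'
from h import *
s=ctrl.get_state();p=ctrl.snapshot("wrist"); cv2.imwrite(f"pics/wrist12.png",p["pixels"])
trays(p,s,z=.005); trays(p,s,z=.005,lo=(8,30,120),hi=(25,120,255));trays(p,s,z=.01)
for l in ["wedge_centre"]:
    print(l,[(round(d["confidence"],2),[round(float(v)) for v in d["rect"]]) for d in ctrl.look_for(l,p)])
plan((.57,-.31,.1),yaw=11.3)
E
```

```text
pix [350. 300.] world 340.8 -76.3 size 69.4 436.0 long axis deg 11.0
pix [109. 261.] world 748.9 -51.7 size 32.1 81.8 long axis deg 86.8
pix [364. 136.] world 429.7 -302.1 size 78.0 81.1 long axis deg 4.4
pix [259. 125.] world 565.5 -286.8 size 24.7 61.8 long axis deg 112.3
pix [31. 42.] world 917.1 -364.2 size 59.9 77.7 long axis deg 85.6
pix [60. 47.] world 860.0 -358.7 size 63.9 103.3 long axis deg 84.1
pix [321. 291.] world 424.2 -71.2 size 47.7 78.5 long axis deg 11.1
pix [364. 136.] world 429.8 -302.2 size 78.3 81.4 long axis deg 4.4
pix [ 20. 131.] world 914.5 -220.7 size 127.6 160.2 long axis deg 90.5
pix [255. 103.] world 573.4 -312.3 size 31.9 112.7 long axis deg 100.7
pix [171.  73.] world 676.1 -340.2 size 24.2 79.0 long axis deg 60.3
pix [42. 40.] world 895.3 -364.2 size 109.0 133.2 long axis deg 4.5
pix [414.  50.] world 377.1 -425.5 size 88.7 178.8 long axis deg 122.3
pix [350. 300.] world 344.1 -79.7 size 68.5 429.9 long axis deg 11.0
pix [109. 261.] world 746.4 -55.4 size 31.7 80.7 long axis deg 86.8
pix [364. 136.] world 431.7 -302.3 size 77.0 80.0 long axis deg 4.4
pix [259. 125.] world 565.6 -287.2 size 24.4 60.9 long axis deg 112.3
pix [31. 42.] world 912.2 -363.5 size 59.1 76.6 long axis deg 85.6
pix [60. 47.] world 856.0 -358.1 size 63.0 101.8 long axis deg 84.1
wedge_centre [(0.75, [255, 105, 28, 91]), (0.56, [176, 68, 56, 50])]
tcp [ 0.5573 -0.24    0.1997] yaw -168.9 w 87.0 F [ 0.1  0.8 -0.5] t 19.62 tilt -1.0
(0.57, -0.31, 0.1) [-0.1423  0.1994  0.0021]
twist -0.004
```

View pics/wrist12.png

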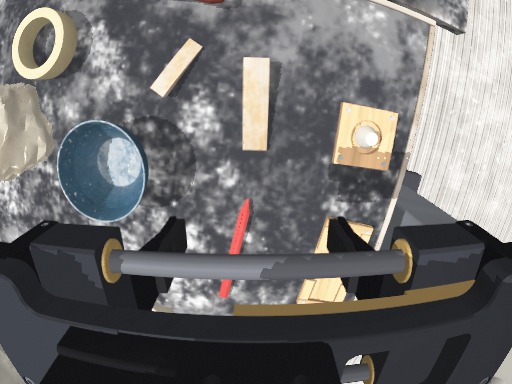

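```bash
python3 - <<'E'
from h import *
s=ctrl.get_state();p=ctrl.snapshot("wrist")
x0,y0=225,45
cv2.imwrite("pics/k12.png",cv2.resize(p["pixels"][y0:y0+120,x0:x0+65],None,fx=5,fy=5,interpolation=cv2.INTER_CUBIC))
E
```

```text
(no output)
```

View pics/k12.png

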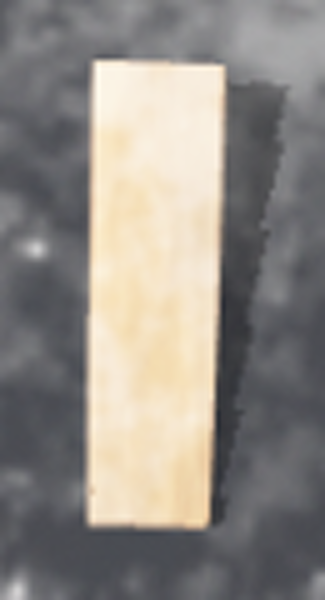

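```bash
python3 - <<'E'
from h import *
s=ctrl.get_state();p=ctrl.snapshot("wrist")
a=pix2w(p,[(225+92/5,45+62/5),(225+224/5,45+65/5)],.022,s)
b=pix2w(p,[(225+87/5,45+524/5),(225+211/5,45+526/5)],.002,s)
print(a,b); A=a.mean(0);B=b.mean(0); print("len",np.linalg.norm((A-B)[:2]),"w",np.linalg.norm(a[0]-a[1]),np.linalg.norm(b[0]-b[1]),"ctr",(A+B)/2,"ang",np.degrees(np.arctan2(*(A-B)[[1,0]]))%180)
c=(A+B)/2
plan((c[0],c[1],.08),(c[0],c[1],.004),yaw=np.degrees(np.arctan2(*(A-B)[[1,0]]))%180-90)
E
```

```text
[[ 0.59714724 -0.36208828  0.022     ]
 [ 0.56799809 -0.36715268  0.022     ]] [[ 0.57832678 -0.25369172  0.002     ]
 [ 0.54840142 -0.25909062  0.002     ]]
len 0.10992066542191273 w 0.029585829214405356 0.030408474025411723 ctr [ 0.57296838 -0.31050582  0.012     ] ang 100.06407034876062
tcp [ 0.5574 -0.24    0.1997] yaw -168.8 w 87.3 F [-0.7  0.7  0.1] t 19.73 tilt -1.0
(np.float64(0.5729683831591825), np.float64(-0.3105058245657961), 0.08) [-0.1444  0.2395 -0.0032]
(np.float64(0.5729683831591825), np.float64(-0.3105058245657961), 0.004) [-0.1444  0.3915 -0.0033]
twist 0.025
```

>>> {"op": "arm_command", "data": {"increments": [[0,-0.144,0.2,-0.003,0.025],[0,-0.144,0.24,-0.003,0.025],[0,-0.144,0.24,-0.003,0.025],[0,-0.144,0.3,-0.003,0.025],[0,-0.144,0.37,-0.003,0.025],[0,-0.144,0.391,-0.003,0.025],[100,-0.144,0.391,-0.003,0.025],[255,-0.144,0.391,-0.003,0.025],[255,-0.144,0.391,-0.003,0.025],[255,-0.144,0.391,-0.003,0.025]], "newtons": 20}}

```text
time_s: 20.98
eef_pos: [0.5734, -0.3104, 0.0052]
orientation: [0.454, 0.542, -0.542, -0.453]
ft_force: [-0.1, -0.1, -0.5]
width: 0.629
```

>>> {"op": "arm_command", "data": {"increments": [[255,0,0,0,0],[255,0,0,0,0],[255,0,0,0,0],[255,0,0,0,0],[255,0,0,0,0],[255,0,0,0,0]]}}

```text
time_s: 21.72
eef_pos: [0.5729, -0.3103, 0.0042]
orientation: [-0.454, -0.542, 0.542, 0.454]
ft_force: [-0.1, -0.0, 0.1]
width: 0.34
```

```bash
python3 - <<'E'
from h import *
plan((.573,-.3105,.1),(.421,-.1155,.1),yaw=-2)
E
```

```text
tcp [ 0.5729 -0.3103  0.0042] yaw -169.9 w 29.6 F [-0.1 -0.   0.1] t 21.73 tilt -1.0
(0.573, -0.3105, 0.1) [-3.000e-04 -1.916e-01 -1.000e-04]
(0.421, -0.1155, 0.1) [ 0.4371 -0.1915  0.2305]
twist 0.27
```

>>> {"op": "arm_command", "data": {"increments": [[255,0,-0.04,0,0],[255,0,-0.1,0,0],[255,0,-0.19,0,0],[255,0.437,-0.23,0.23,0.27],[255,0.437,-0.23,0.23,0.27],[255,0.437,-0.23,0.23,0.27],[255,0.437,-0.23,0.23,0.27],[255,0.437,-0.23,0.23,0.27],[255,0.437,-0.23,0.23,0.27]]}}

```text
time_s: 22.85
eef_pos: [0.422, -0.1153, 0.1198]
orientation: [0.509, 0.492, -0.491, -0.508]
ft_force: [-0.4, 0.4, -0.3]
width: 0.344
```

```bash
python3 - <<'E'
from h import *
plan((.421,0.0,.12),yaw=-2)
E
```

```text
tcp [ 0.422  -0.1153  0.1198] yaw 178.1 w 29.9 F [-0.4  0.4 -0.3] t 22.85 tilt -1.0
(0.421, 0.0, 0.12) [ 0.2303 -0.0005  0.0098]
twist 0.001
```

>>> {"op": "arm_command", "data": {"increments": [[255,0.23,0,0.01,0],[255,0.23,0,0.01,0],[255,0.23,0,0.01,0],[255,0.23,0,0.01,0]]}}

```text
time_s: 23.35
eef_pos: [0.4209, -0.0007, 0.1189]
orientation: [-0.509, -0.491, 0.491, 0.509]
ft_force: [-0.8, 0.1, -0.9]
width: 0.347
```

```bash
python3 - <<'E'
from h import *
s=ctrl.get_state();p=ctrl.snapshot("wrist"); cv2.imwrite(f"pics/wrist13.png",p["pixels"])
trays(p,s,z=.01,amin=1000)
plan((.421,-.1155,.12),yaw=-2)
E
```

```text
pix [273. 302.] world 398.9 134.7 size 52.3 356.7 long axis deg 177.9
pix [239. 217.] world 442.9 38.5 size 69.5 98.1 long axis deg 109.1
pix [253.  71.] world 421.3 -106.4 size 70.1 137.2 long axis deg 87.9
tcp [ 0.4207 -0.0012  0.1189] yaw 177.9 w 29.4 F [-0.3 -0.5 -0.7] t 23.4 tilt -1.0
(0.421, -0.1155, 0.12) [-0.2285 -0.002  -0.009 ]
twist -0.003
```

View pics/wrist13.png

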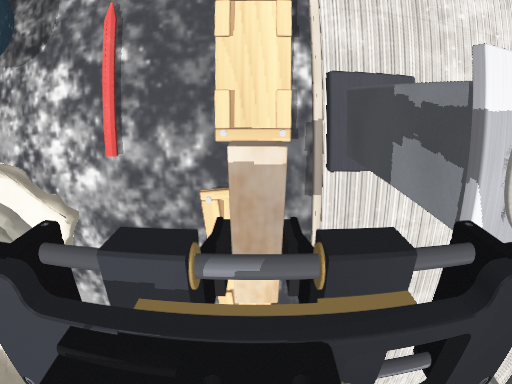

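```bash
python3 - <<'E'
from h import *
s=ctrl.get_state();p=ctrl.snapshot("wrist")
cv2.imwrite("pics/k13.png",cv2.resize(p["pixels"][0:150,205:305],None,fx=4,fy=4,interpolation=cv2.INTER_CUBIC))
print(pix2w(p,[(220,38),(220,90),(286,38),(286,90),(253,128),(253,140)],.01,s).round(4))
E
```

```text
[[ 0.4492 -0.1386  0.01  ]
 [ 0.451  -0.0901  0.01  ]
 [ 0.39   -0.1362  0.01  ]
 [ 0.3916 -0.0878  0.01  ]
 [ 0.4226 -0.0539  0.01  ]
 [ 0.4231 -0.0428  0.01  ]]
```

View pics/k13.png

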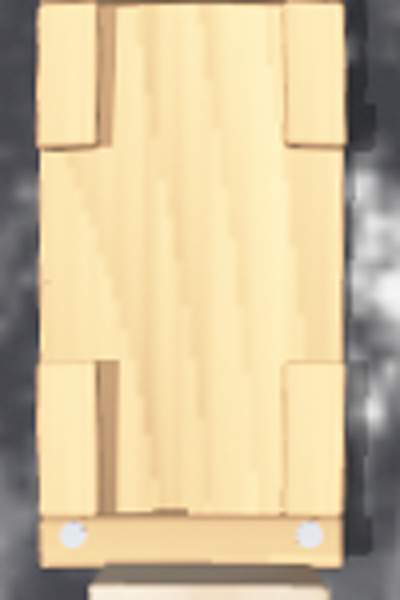

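```bash
python3 - <<'E'
from h import *
s=ctrl.get_state();p=ctrl.snapshot("wrist")
t=s["eef_pos"]
cv2.imwrite("pics/k13b.png",cv2.resize(p["pixels"][130:290,205:305],None,fx=3.5,fy=3.5,interpolation=cv2.INTER_CUBIC))
Rt=tool()[1]
for d in [-.055]:
    print(w2pix(p,[t+Rt@np.array([d,.0042-.022,w]) for w in(-.015,.015)],s),w2pix(p,[t+Rt@np.array([d,.0042,w]) for w in(-.015,.015)],s))
print(pix2w(p,[(214.5,64),(290.75,64)],.01,s).round(4))
plan((.4212,-.114,.06),(.4212,-.114,.0095),yaw=-2.1)
E
```

```text
[[227.79352475 147.5960299 ]
 [288.70554729 147.67941676]] [[231.43178014 141.37449911]
 [284.55633658 141.44808287]]
[[ 0.4548 -0.1147  0.01  ]
 [ 0.3864 -0.112   0.01  ]]
tcp [ 0.4205 -0.0015  0.119 ] yaw 177.8 w 29.8 F [ 0.2 -0.7 -1.4] t 23.5 tilt -1.0
(0.4212, -0.114, 0.06) [-0.2248  0.118  -0.01  ]
(0.4212, -0.114, 0.0095) [-0.2247  0.219  -0.0101]
twist -0.001
```

View pics/k13b.png

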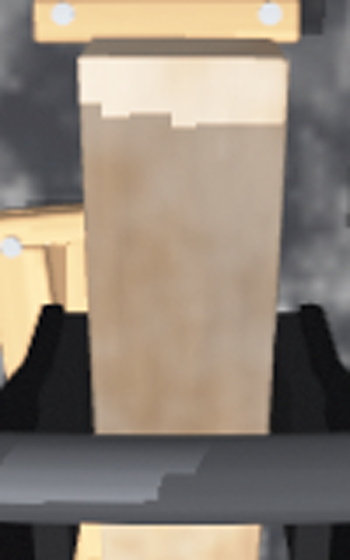

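>>> {"op": "arm_command", "data": {"increments": [[255,-0.1,0.05,-0.01,0],[255,-0.225,0.118,-0.01,0],[255,-0.225,0.118,-0.01,0],[255,-0.225,0.118,-0.01,0],[255,-0.225,0.17,-0.01,0],[255,-0.225,0.2,-0.01,0],[255,-0.225,0.22,-0.01,0],[255,-0.225,0.22,-0.01,0],[255,-0.225,0.22,-0.01,0]]}}

```text
time_s: 24.62
eef_pos: [0.4221, -0.1126, 0.0099]
orientation: [0.509, 0.492, -0.491, -0.508]
ft_force: [0.9, -0.7, -1.8]
width: 0.343
```

```bash
python3 - <<'E'
from h import *
plan((.4208,-.114,.0085),yaw=-2.1)
s=ctrl.get_state();p=ctrl.snapshot("wrist"); cv2.imwrite(f"pics/wrist14.png",cv2.resize(p["pixels"][60:300,150:360],None,fx=2.5,fy=2.5))
E
```

```text
tcp [ 0.4221 -0.1126  0.0099] yaw 178.0 w 29.9 F [ 0.9 -0.7 -1.8] t 24.62 tilt -1.0
(0.4208, -0.114, 0.0085) [-0.0028  0.0028  0.0026]
twist 0.003
```

View pics/wrist14.png

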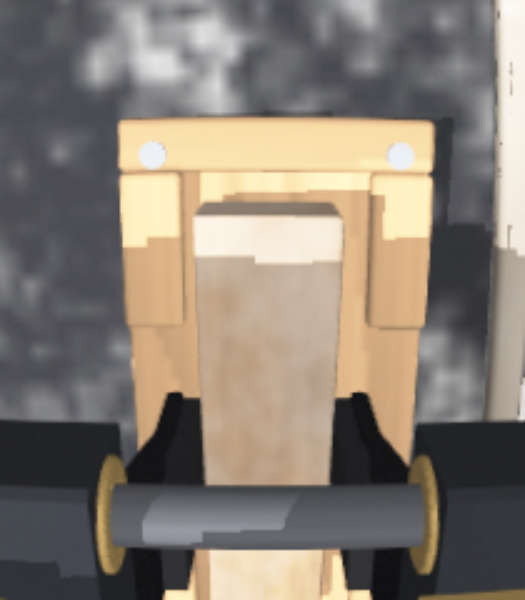

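The wedge sits inside the pocket's walls with gaps all round. I'll lower it slightly, release and rise.

>>> {"op": "arm_command", "data": {"increments": [[255,-0.002,0.003,0.002,0],[255,-0.002,0.003,0.002,0],[90,-0.002,0.003,0.002,0],[90,-0.002,0.003,0.002,0],[90,-0.002,0.003,0.002,0],[90,-0.002,0.003,0.002,0],[90,-0.002,0.003,0.002,0],[90,-0.002,-0.05,0.002,0],[90,-0.002,-0.15,0.002,0],[90,0,-0.25,0.002,0]]}}

```text
time_s: 25.92
eef_pos: [0.4199, -0.113, 0.1355]
orientation: [-0.508, -0.491, 0.491, 0.509]
ft_force: [0.5, 0.2, 0.2]
width: 0.647
```

```bash
python3 - <<'E'
from h import *
s=ctrl.get_state();p=ctrl.snapshot("wrist"); cv2.imwrite(f"pics/wrist15.png",p["pixels"])
print(w2pix(p,[(.562,-.114,.008)],s))
plan((.56,-.06,.15),yaw=-2.1)
E
```

```text
[[125.83905991 182.37077012]]
tcp [ 0.4245 -0.1132  0.1421] yaw 178.1 w 56.3 F [1.9 0.6 4.3] t 25.98 tilt -0.9999
(0.56, -0.06, 0.15) [ 0.1153 -0.0124 -0.2675]
twist 0.005
```

View pics/wrist15.png

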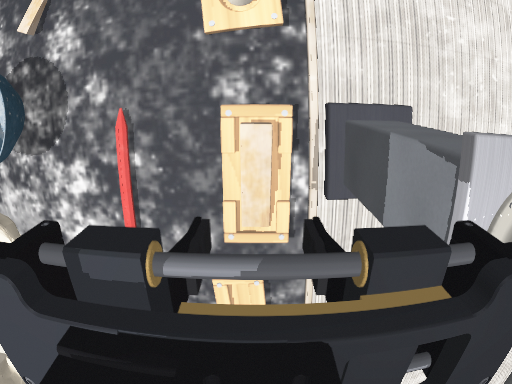

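>>> {"op": "arm_command", "data": {"increments": [[90,0.19,-0.04,-0.25,0],[90,0.19,-0.04,-0.25,0],[90,0.19,-0.04,-0.25,0],[90,0.19,-0.04,-0.25,0],[90,0.19,-0.04,-0.25,0],[90,0.19,-0.04,-0.25,0]]}}

```text
time_s: 26.72
eef_pos: [0.5475, -0.0231, 0.154]
orientation: [-0.509, -0.491, 0.491, 0.509]
ft_force: [-0.7, 0.7, -0.5]
width: 0.648
```

```bash
python3 - <<'E'
from h import *
s=ctrl.get_state();p=ctrl.snapshot("wrist"); cv2.imwrite(f"pics/wrist16.png",p["pixels"])
hsv=cv2.cvtColor(p["pixels"],cv2.COLOR_BGR2HSV); m=cv2.inRange(hsv,(0,130,60),(6,255,255))|cv2.inRange(hsv,(174,130,60),(180,255,255))
for c in cv2.findContours(m,cv2.RETR_EXTERNAL,cv2.CHAIN_APPROX_NONE)[0]:
    if cv2.contourArea(c)<150: continue
    w=pix2w(p,c[:,0].astype(float),.008,s)[:,:2]*1000
    (cx,cy),(a,b),an=cv2.minAreaRect(w.astype(np.float32))
    if a>b: an+=90
    print(c[:,0].min(0),c[:,0].max(0),cx,cy,a,b,(an+90)%180)
plan((.56,-.114,.15),yaw=-2.1)
E
```

```text
[231  15] [244 163] 564.6422729492188 -114.16789245605469 157.19642639160156 12.956903457641602 86.97179412841797
tcp [ 0.5477 -0.0231  0.1542] yaw 177.9 w 56.3 F [-0.5 -0.6 -0.4] t 26.77 tilt -1.0
(0.56, -0.114, 0.15) [-0.1809  0.0084 -0.0311]
twist 0.001
```

View pics/wrist16.png

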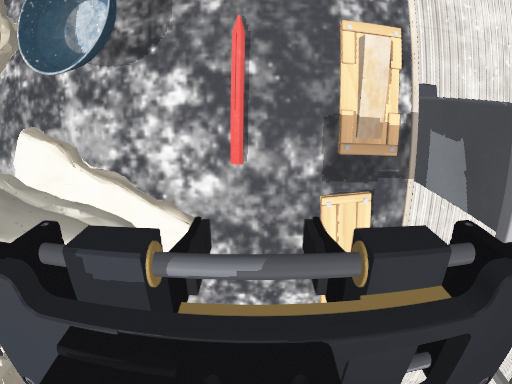

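```bash
python3 - <<'E'
from h import *
plan((.5645,-.1152,.06),(.5645,-.1152,.0025),yaw=-3)
E
```

```text
tcp [ 0.5477 -0.0231  0.1542] yaw 177.9 w 56.3 F [-0.5 -0.6 -0.4] t 26.77 tilt -1.0
(0.5645, -0.1152, 0.06) [-0.183   0.1884 -0.0403]
(0.5645, -0.1152, 0.0025) [-0.183   0.3034 -0.0404]
twist 0.021
```

>>> {"op": "arm_command", "data": {"increments": [[140,-0.1,0.08,-0.02,0.02],[140,-0.183,0.188,-0.04,0.02],[140,-0.183,0.188,-0.04,0.02],[140,-0.183,0.188,-0.04,0.02],[140,-0.183,0.25,-0.04,0.02],[140,-0.183,0.29,-0.04,0.02],[140,-0.183,0.303,-0.04,0.02],[140,-0.183,0.303,-0.04,0.02],[255,-0.183,0.303,-0.04,0.02],[255,-0.183,0.303,-0.04,0.02]], "newtons": 15}}

```text
time_s: 28.02
eef_pos: [0.5661, -0.1144, 0.0038]
orientation: [0.513, 0.488, -0.487, -0.512]
ft_force: [-1.2, 0.2, -0.5]
width: 0.303
```

>>> {"op": "arm_command", "data": {"increments": [[255,0,0,0,0],[255,0,0,0,0],[255,0,0,0,0],[255,0,0,0,0],[255,0,0,0,0]]}}

```text
time_s: 28.65
eef_pos: [0.5656, -0.1146, 0.003]
orientation: [0.513, 0.487, -0.487, -0.512]
ft_force: [-0.3, 0.1, 3.5]
width: 0.146
```

```bash
python3 - <<'E'
from h import *
plan((.5645,-.1152,.1),(.443,.22,.12),yaw=3)
E
```

```text
tcp [ 0.5656 -0.1146  0.003 ] yaw 177.1 w 12.7 F [-0.3  0.1  3.5] t 28.65 tilt -1.0
(0.5645, -0.1152, 0.1) [-0.0014 -0.1939  0.002 ]
(0.443, 0.22, 0.12) [ 0.6559 -0.2341  0.2786]
twist -0.131
```

>>> {"op": "arm_command", "data": {"increments": [[255,0,-0.04,0,0],[255,0,-0.12,0,0],[255,0.3,-0.234,0.279,-0.131],[255,0.5,-0.234,0.279,-0.131],[255,0.656,-0.234,0.279,-0.131],[255,0.656,-0.234,0.279,-0.131],[255,0.656,-0.234,0.279,-0.131],[255,0.656,-0.234,0.279,-0.131],[255,0.656,-0.234,0.279,-0.131],[255,0.656,-0.234,0.279,-0.131]]}}

```text
time_s: 29.9
eef_pos: [0.4422, 0.2198, 0.1192]
orientation: [-0.487, -0.512, 0.513, 0.487]
ft_force: [-0.1, -0.5, -0.1]
width: 0.147
```

>>> {"op": "arm_command", "data": {"increments": [[255,0,0,0,0],[255,0,0,0,0]]}}

```text
time_s: 30.15
eef_pos: [0.4429, 0.219, 0.1195]
orientation: [-0.487, -0.512, 0.513, 0.487]
ft_force: [0.7, -1.2, -0.3]
width: 0.143
```

```bash
python3 - <<'E'
from h import *
s=ctrl.get_state();p=ctrl.snapshot("wrist"); cv2.imwrite(f"pics/wrist17.png",p["pixels"])
trays(p,s,amin=1000)
plan((.443,.0992,.06),yaw=3)
cv2.imwrite("pics/k17.png",cv2.resize(p["pixels"][0:260,200:310],None,fx=2.3*2,fy=2.3,interpolation=cv2.INTER_CUBIC))
E
```

```text
pix [250. 306.] world 446.1 369.1 size 22.5 357.8 long axis deg 2.8
pix [ 54. 194.] world 680.1 242.2 size 24.1 104.9 long axis deg 156.2
pix [263.  86.] world 441.8 119.3 size 60.0 149.7 long axis deg 93.0
tcp [0.4429 0.2191 0.1196] yaw -177.1 w 12.7 F [-0.8  0.3 -0.3] t 30.2 tilt -1.0
(0.443, 0.0992, 0.06) [-0.2395  0.1192  0.0119]
twist -0.003
```

View pics/wrist17.png

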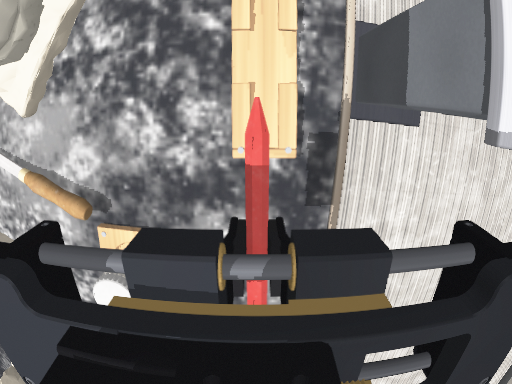

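View pics/k17.png

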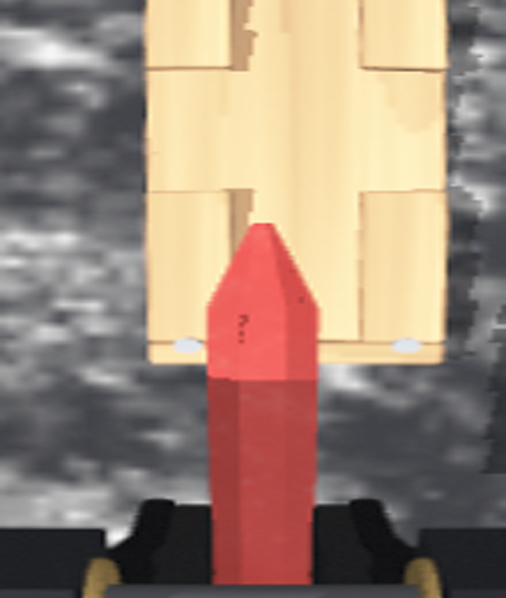

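```bash
python3 - <<'E'
from h import *
s=ctrl.get_state();p=ctrl.snapshot("wrist");t=s["eef_pos"];Rt=tool()[1]
w=pix2w(p,[(232.3,30),(296.5,30.9),(232.3,82.6),(296.7,82.6)],.01,s); print(w.round(4),w.mean(0))
print(pix2w(p,[(264,148.5),(264,157.8)],.01,s))
print(w2pix(p,[t+Rt@np.array([-.08,-.001,0])],s))
print("tip world",pix2w(p,[(256.7,97)],t[2]+.001,s), t)
E
```

```text
[[0.4727 0.0767 0.01  ]
 [0.4149 0.074  0.01  ]
 [0.4702 0.126  0.01  ]
 [0.4122 0.1226 0.01  ]] [0.44248254 0.0998149  0.01      ]
[[0.43839788 0.18528843 0.01      ]
 [0.4379017  0.19405864 0.01      ]]
[[258.0650131   96.95097197]]
tip world [[0.44771359 0.13930606 0.12056509]] [0.44294321 0.21913952 0.11956509]
```

```bash
python3 - <<'E'
from h import *
plan((.4425,.0996,.04),(.4425,.0996,.0075),yaw=3)
E
```

```text
tcp [0.443  0.2193 0.1197] yaw -177.1 w 12.6 F [ 0.4  0.1 -0.1] t 30.25 tilt -1.0
(0.4425, 0.0996, 0.04) [-0.2391  0.1594  0.013 ]
(0.4425, 0.0996, 0.0075) [-0.2391  0.2244  0.013 ]
twist -0.002
```

>>> {"op": "arm_command", "data": {"increments": [[255,-0.1,0.04,0.005,0],[255,-0.239,0.1,0.013,0],[255,-0.239,0.159,0.013,0],[255,-0.239,0.159,0.013,0],[255,-0.239,0.159,0.013,0],[255,-0.239,0.19,0.013,0],[255,-0.239,0.21,0.013,0],[255,-0.239,0.222,0.013,0],[255,-0.239,0.222,0.013,0]]}}

```text
time_s: 31.38
eef_pos: [0.4425, 0.1007, 0.0087]
orientation: [-0.487, -0.513, 0.513, 0.487]
ft_force: [0.7, -0.3, -0.5]
width: 0.143
```

```bash
python3 - <<'E'
from h import *
plan((.4425,.0996,.007),yaw=3)
s=ctrl.get_state();p=ctrl.snapshot("wrist"); cv2.imwrite(f"pics/wrist18.png",cv2.resize(p["pixels"][40:300,150:360],None,fx=2.3,fy=2.3))
E
```

```text
tcp [0.4425 0.1007 0.0087] yaw -177.0 w 12.5 F [ 0.7 -0.3 -0.5] t 31.38 tilt -1.0
(0.4425, 0.0996, 0.007) [-0.0023  0.0034  0.0002]
twist 0.0
```

View pics/wrist18.png

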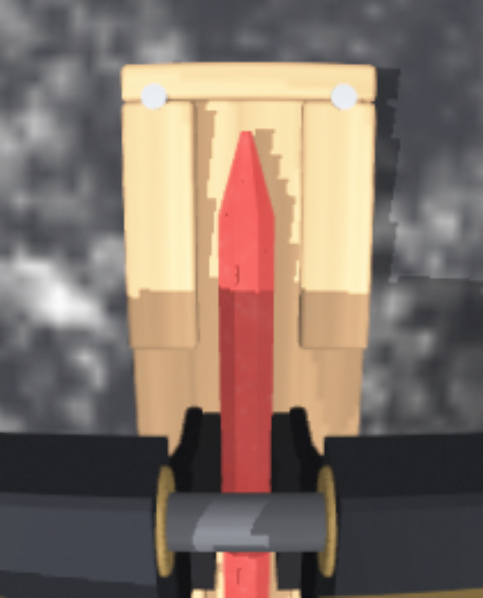

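The pencil is in the pocket with clearance on both sides. I'll lower it 1.5 mm and release.

>>> {"op": "arm_command", "data": {"increments": [[255,-0.002,0.003,0,0],[255,-0.002,0.003,0,0],[150,-0.002,0.003,0,0],[150,-0.002,0.003,0,0],[150,-0.002,0.003,0,0],[150,-0.002,0.003,0,0],[150,-0.002,-0.05,0,0],[150,-0.002,-0.15,0,0],[150,0,-0.25,0,0],[150,0,-0.35,0,0]]}}

```text
time_s: 32.67
eef_pos: [0.4421, 0.1003, 0.1855]
orientation: [0.487, 0.513, -0.513, -0.487]
ft_force: [0.4, 0.6, -0.7]
width: 0.408
```

>>> {"op": "arm_command", "data": {"increments": [[150,0.15,-0.25,0,0],[150,0.15,-0.25,0,0],[150,0.15,-0.25,0,0],[150,0.15,-0.25,0,0]]}}

```text
time_s: 33.17
eef_pos: [0.4388, 0.1762, 0.3098]
orientation: [0.487, 0.514, -0.512, -0.486]
ft_force: [0.3, -1.0, -0.6]
width: 0.413
```

```bash
python3 - <<'E'
from h import *
s=ctrl.get_state();p=ctrl.snapshot("wrist"); cv2.imwrite(f"pics/wrist19.png",p["pixels"])
p=ctrl.snapshot("scene"); cv2.imwrite("pics/scene19.png",cv2.resize(p["pixels"][130:340,130:430],None,fx=2.6,fy=2.6,interpolation=cv2.INTER_CUBIC))
plan((.5,0,.3))
E
```

```text
tcp [0.4378 0.1748 0.3074] yaw -177.0 w 35.5 F [ 0.   0.7 -0.7] t 33.27 tilt -1.0
(0.5, 0, 0.3) [-0.3555  0.0149 -0.1062]
```

View pics/wrist19.png

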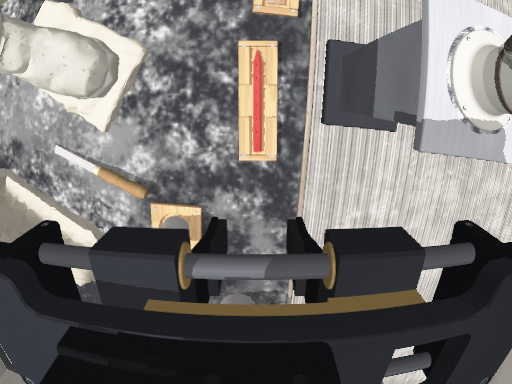

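View pics/scene19.png

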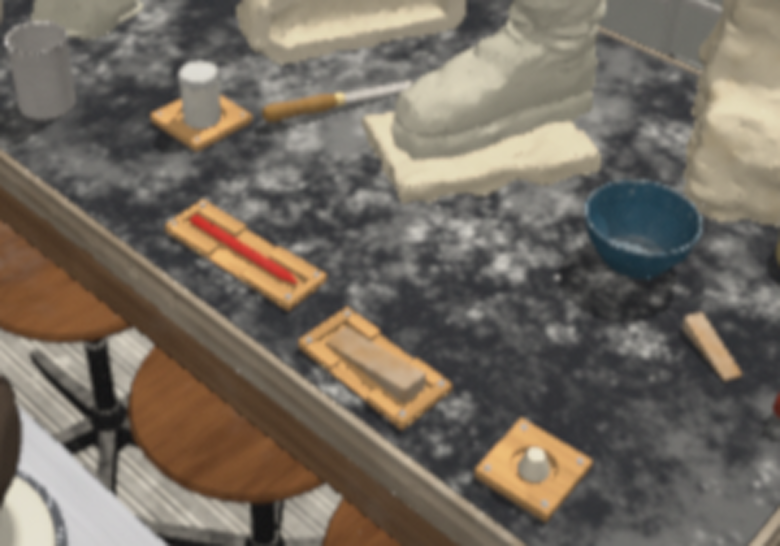

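```bash
python3 - <<'E'
from workcell import ctrl
print(ctrl.finish_job())
E
```

```text
the job is handed in; nothing more can be done
None
```

All four parts are in their own trays and released, and I handed the job in at about 33 s of robot time. The interface gave no verdict.

- **Jar, wedge and pencil:** each went in on the first try. The wedge is the larger of the two.
- **Key:** my first grasp missed because I lifted before the fingers had finished closing. It stayed standing where it was, and the second try worked.
- **Bowl and tin:** the arm kept clear of both, and contact forces never read more than about 5 N.

After each release I checked a wrist picture, and I took a scene picture at the end. They show the jar upright, the key on its wide end, and the wedge and pencil flat, all inside their pocket outlines with the arm clear. I checked these final positions by eye only; I took no new measurements of the parts after release.

The measurements before each placing were within about 1–2 mm of the given sizes. One early estimate of the wedge tray's position was about 3 mm off, so I re-measured from its finger gap and pocket end before placing the wedge.

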